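# Scrub the drinking vessels with the bottle brush and line them up on the cup shelf

## Robot

A 6-joint arm with a two-finger parallel gripper is mounted at the origin on the work surface. World frame = base frame: x ahead of the robot, y to its left, z up, the work surface at z = 0. Lengths are in m, angles in degrees, forces in N, time in s.
With the tool pointing down it reaches from about 0.2 to 0.875 m from the base axis. Payload 3.4 kg.
Tool frame: the origin (TCP) lies on the front face of the gripper's body, between the roots of the fingers; the fingertips stand 97 mm ahead of it and the grasp point (between the pads) lies 78 mm ahead of it; z points along the fingers, y is the line along which they close (so a half turn about z gives the same grasp; the last joint's range is limited). The gripper opens to 94 mm and grips with 3 to 60 N. Pads are 16 mm wide; open, the fingers measure 119 mm over their backs; the gripper's body (75 mm by 177 mm) begins 78 mm behind the grasp point.
Start: joints at [-75.573, 15.808, 86.224, -0, 77.962, -6.933], TCP at [0.209, -0.536, 0.303] pointing down, gripper open.
Joint ranges: [-165.64, 165.64], [-43.16, 119.46], [12.63, 154.43], [-67.54, 247.53], [6.08, 155.33], [-154.97, 154.97]. Speed limits (degrees/s): [147.25, 147.25, 180, 180, 180, 180].

## Interface

Orientations are given as [roll, pitch, yaw] about the fixed x, y, z axes, in that order (R = Rz(yaw) Ry(pitch) Rx(roll)).
In Python, from bench import robot gives the robot as it stands.
- The arm moves only by the tool step_arm, never from a script. Its argument "increments" is text: rows parted by semicolons, each of 6 numbers parted by spaces: the shift along the world's x, y, z in units of 50 mm (1.0 is 50 mm), then the turn, a rotation vector about the world's x, y, z in units of 6 degrees (1.0 is 6 degrees). A call has 1 to 10 rows; each row is the pose to reach, as a shift and turn from the pose commanded when the call began; what a row does not reach only later rows make up. A row lasts 1/8 s, in which the tool goes at most 62.5 mm and 10.7 degrees, less where a joint would pass 70% of its speed; a pose out of reach is approached as far as the arm can. A call with a gripper value outside its range is refused whole. "hand" is the closure in counts, from 0 (fully open) to 255 (shut), set as the call begins (left out, the last holds). The fingers move at their own pace and stop on an object; "force" is the grip in N (left out, the last holds). Time passes only in rows, so rows that repeat a pose let the fingers close. It gives the time, the measured TCP pose, the force, the opening and the grip force at its end, in the units of the state.
- robot.state(): the state, without advancing time (a new reading comes with each control period).
- robot.snapshot(name): name is "scene" or "top"; returns (picture, depth): 400x640x3 uint8, red, green, blue; 400x640 float32, m along the optical axis (not along the pixel's ray), 0 where there is no reading.
- robot.camera_model(name): a dict with "mtx" (3x3 intrinsics, pixels), "pose" (4x4, takes a point from camera to world coordinates). Camera axes: x right, y down, z forward; pixel columns grow to the right and rows downward; lengths in m; the calibration is good to about 2 mm. A picture is of the moment at which its call begins. camera_model takes no time and is no camera call.
- robot.job_done(): hands the job in; it is judged then, once.
Trained networks look in the newest picture that a camera, given by its name, has taken for a name from the list of things; names that differ only in an ending like _2 or _b are one class to them, and where a whole thing is asked for, a point or a joint stands for the part that bears it (a point fixed in the world has none). Each returns a list of dicts, best first, with "conf" (0 to 1); they miss things now and then, are a little off and sometimes report something else, mostly with a low value. They report only what shows in the picture. A call takes as long as a camera call. They do not tell look-alikes from the thing itself.
- robot.recognise(camera, name): "rect" ([left, top, right, bottom] in pixels, round what is visible of it).
- robot.outline_of(camera, name): "region" (400x640 bool, what is visible of it) and "rect" ([left, top, right, bottom] in pixels, round what is visible of it).
- robot.place_of(camera, name): "xy" ([column, row] in pixels: a listed point, or the origin of a listed thing).
The state is a dict: "clock": time; "qpos": joint angles; "qd": joint speeds; "joint_torque": joint torques, N m; "tcp_pos": TCP position; "ee_rot": TCP orientation; "force": force on the tool from outside, world axes, zero at the start; "moment": the same for the moment, N m; "width": finger opening in m; "finger_force": force on a finger pad.
Only numpy, scipy, OpenCV 4.12 (cv2) and the standard library are available. Lean on these libraries where they do the work, as an engineer would, in place of code of your own. Each camera call takes 0.05 s, during which the arm holds its last target. There are 200 camera calls.

## Task

Wash up whichever of the dirty things stand on the drying mat, in the usual order - the green glass first, then the lime beaker, the brown cocoa cup last: with the bottle brush scrub the inside of each, head right down to the bottom, up well past half height and down to the bottom again. Stand the brush back in its pot, and then set them and the clean orange tumbler upright on the cup shelf, side by side in one neat row with the white mug: along the middle line of the shelf starting next to the mug, neighbours no more than 3 cm apart. Set them down on the board rather than dropping them, leave the mug in place and everything else alone.

Things in the scene. Friction and masses are not known exactly. Their poses are not given: they have to be found in the camera images.
- glass: Green-tinted clear drinking glass, straight-sided, open at the top, no handle: outer diameter 64 mm, height 116 mm, wall 3 mm, inner floor 6 mm above the underside, 0.15 to 0.3 kg. Dirty; starts upright on the drying mat. May be absent. Origin: centre of its underside, z axis up; yaw has no meaning.
- beaker: Lime-yellow opaque plastic beaker, open at the top, no handle: outer diameter 62 mm at the foot and 66 mm at the rim, height 116 mm, wall 3 mm, inner floor 6 mm above the underside, about 0.1 kg. Dirty; starts upright on the drying mat. May be absent. Origin: centre of its underside, z axis up; yaw has no meaning.
- cup: Dark brown cocoa cup with two thin cream bands, straight-sided, open at the top, no handle: outer diameter 66 mm, height 110 mm, wall 3 mm, inner floor 6 mm above the underside, 0.17 to 0.34 kg. Dirty; starts upright on the drying mat. May be absent. Origin: centre of its underside, z axis up; yaw has no meaning.
- tumbler: Orange opaque plastic tumbler, straight-sided, open at the top, no handle: outer diameter 64 mm, height 104 mm, wall 3 mm, about 0.09 kg. Clean and dry, needs no scrubbing; starts upright on the drying mat, always there. Origin: centre of its underside, z axis up; yaw has no meaning.
- brush: Bottle brush, 235 mm long, standing upright in its pot, head down. White bristle head 35 mm across (solid to 32 mm, rigid, flat tip) over the lowest 85 mm; steel wire 8 mm thick above it; round blue plastic handle 22 mm in diameter from 150 to 235 mm above the tip. 60 to 125 g, centre of mass about 77 mm above the tip. Origin: centre of the flat tip of the head; z axis along the brush towards the handle.
- pot: White round brush pot with two blue bands, fixed to the worktop: outer diameter 56 mm, inner diameter 46 mm, height 95 mm, inner floor 6 mm above the worktop. Origin: centre of its underside on the worktop, z up.
- mat: Dark grey rubber drying mat, 360 (x) by 330 (y) by 4 mm, fixed flat on the worktop. Origin: centre of its underside.
- shelf: Low oak cup shelf, fixed on the worktop. Origin: centre of its underside, on the worktop; the upper surface of its board, where things stand, is 85 mm above that. The board is 150 mm deep (local x, +x towards its back) and 480 mm long (local y, the direction of the row: from y = -270 to y = +210 mm), 18 mm thick; its long middle line is local x = 0. A thin steel gallery rail runs along its back edge at local x = +70 mm, 33 mm above the board. Nothing overhangs the board.
- mug: White mug, clean, standing on the middle line of the shelf near the shelf's local +y end: diameter 72 mm, height 90 mm, its handle sticks out 37 mm towards that +y end, away from the free length of the shelf. It starts the row and stays where it is. Origin: centre of its underside, z up.
- upturned: Blue cup, clean, upside down on the drying mat, diameter 72 mm, height 85 mm. Not to be touched. Origin: centre of its rim on the mat.
- soap: Green soap bottle with a red cap, diameter 60 mm, height 190 mm, on the worktop. Not to be touched. Origin: centre of its underside.
- coffee: Brown coffee jar with a black lid, diameter 84 mm, height 120 mm, on the worktop. Not to be touched. Origin: centre of its underside.
- caddy: Red tea tin, diameter 84 mm, height 130 mm, on the worktop. Not to be touched. Origin: centre of its underside.
- spoon: Steel teaspoon, 150 mm long, lying on the worktop. Not to be touched. Origin: about its middle.
- bowl: Blue bowl, diameter 130 mm, height 50 mm, on the worktop. Not to be touched. Origin: centre of its underside.
Not all that is in view belongs to the job. What is meant by the brush is not yellow, and is the smaller of those in its own colour. There is more than one size of the beaker; the job needs the larger.

How it is judged (in metres and radians):
On the way, in this order (a step that is already met when the one before it is completed fails the run):
1. the brush goes down inside the green glass to within 24 mm of its inner floor (z of brush in the frame of glass below 0.03 m and x of brush in the frame of glass between -0.026 and 0.026 m and y of brush in the frame of glass between -0.026 and 0.026 m), for 0.1 s.
2. it is drawn up in the green glass until its tip is past half height (58 mm above the underside) (z of brush in the frame of glass above 0.058 m and x of brush in the frame of glass between -0.035 and 0.035 m and y of brush in the frame of glass between -0.035 and 0.035 m), for 0.1 s.
3. it goes down again to within 24 mm of the inner floor of the green glass (all of step 1), for 0.1 s.
4. the brush goes down inside the lime beaker to within 24 mm of its inner floor (z of brush in the frame of beaker below 0.03 m and x of brush in the frame of beaker between -0.026 and 0.026 m and y of brush in the frame of beaker between -0.026 and 0.026 m), for 0.1 s.
5. it is drawn up in the lime beaker until its tip is past half height (58 mm above the underside) (z of brush in the frame of beaker above 0.058 m and x of brush in the frame of beaker between -0.035 and 0.035 m and y of brush in the frame of beaker between -0.035 and 0.035 m), for 0.1 s.
6. it goes down again to within 24 mm of the inner floor of the lime beaker (all of step 4), for 0.1 s.
7. the brush goes down inside the brown cup to within 24 mm of its inner floor (z of brush in the frame of cup below 0.03 m and x of brush in the frame of cup between -0.026 and 0.026 m and y of brush in the frame of cup between -0.026 and 0.026 m), for 0.1 s.
8. it is drawn up in the brown cup until its tip is past half height (58 mm above the underside) (z of brush in the frame of cup above 0.058 m and x of brush in the frame of cup between -0.035 and 0.035 m and y of brush in the frame of cup between -0.035 and 0.035 m), for 0.1 s.
9. it goes down again to within 24 mm of the inner floor of the brown cup (all of step 7), for 0.1 s.
10. after that the brush stands in its pot again, let go (z of brush in the frame of pot below 0.016 m and horizontal distance between brush and pot below 0.018 m and angle between brush's own z axis and vertical below 0.2 rad and contact force between brush and the fingers below 0.1 N), for 0.3 s.
At the end, for the whole second after the job is handed in: Brush released, standing in its pot. All vessels there upright (0.1 rad), at rest on the shelf, centres within 18 mm of its long middle line, gap to a neighbour at most about 30 mm; from the mug's centre the nearest is within 103 mm, two within 201, three within 299, all within 395. Mug upright (z of brush in the frame of pot below 0.016 m and horizontal distance between brush and pot below 0.018 m and angle between brush's own z axis and vertical below 0.2 rad and x of glass in the frame of shelf between -0.018 and 0.018 m and z of glass in the frame of shelf between 0.077 and 0.093 m and angle between each of glass, beaker, cup, tumbler, mug's own z axis and vertical below 0.1 rad and linear speed of each of glass, beaker, cup, tumbler below 0.03 m/s and (horizontal distance between glass and beaker below 0.098 m or horizontal distance between glass and cup below 0.098 m or horizontal distance between glass and tumbler below 0.098 m or horizontal distance between glass and mug below 0.103 m) and horizontal distance between each of glass, beaker, cup, tumbler and mug below 0.395 m and x of beaker in the frame of shelf between -0.018 and 0.018 m and z of beaker in the frame of shelf between 0.077 and 0.093 m and (horizontal distance between beaker and glass below 0.098 m or horizontal distance between beaker and cup below 0.098 m or horizontal distance between beaker and tumbler below 0.098 m or horizontal distance between beaker and mug below 0.103 m) and x of cup in the frame of shelf between -0.018 and 0.018 m and z of cup in the frame of shelf between 0.077 and 0.093 m and (horizontal distance between cup and glass below 0.098 m or horizontal distance between cup and beaker below 0.098 m or horizontal distance between cup and tumbler below 0.098 m or horizontal distance between cup and mug below 0.103 m) and x of tumbler in the frame of shelf between -0.018 and 0.018 m and z of tumbler in the frame of shelf between 0.077 and 0.093 m and (horizontal distance between tumbler and glass below 0.098 m or horizontal distance between tumbler and beaker below 0.098 m or horizontal distance between tumbler and cup below 0.098 m or horizontal distance between tumbler and mug below 0.103 m) and horizontal distance between any of glass, beaker, cup, tumbler and mug below 0.103 m and horizontal distance between any of beaker, cup, tumbler and mug below 0.201 m and horizontal distance between any of glass, cup, tumbler and mug below 0.201 m and horizontal distance between any of glass, beaker, tumbler and mug below 0.201 m and horizontal distance between any of glass, beaker, cup and mug below 0.201 m and horizontal distance between any of beaker, cup and mug below 0.299 m and horizontal distance between any of cup, tumbler and mug below 0.299 m and horizontal distance between any of glass, tumbler and mug below 0.299 m and horizontal distance between any of glass, cup and mug below 0.299 m and horizontal distance between any of beaker, tumbler and mug below 0.299 m and horizontal distance between any of glass, beaker and mug below 0.299 m and z of mug in the frame of shelf above 0.077 m); the robot touches nothing.
It fails at once if one of the things that stand about (upturned blue cup, soap, coffee jar, tea tin, teaspoon, bowl) is shoved more than 4 cm from its place (distance of any of upturned, soap, coffee, caddy, spoon, bowl from where it was at the start of the episode above 0.04 m).
It fails at once if the white mug is shoved more than 6 cm from its place (distance of mug from where it was at the start of the episode above 0.06 m).
It fails at once if a vessel is dropped onto the shelf: let go in the air, it falls at over 0.5 m/s (about 2 cm of fall) just above the board ((linear speed of glass above 0.5 m/s and contact force between glass and the fingers below 0.1 N and z of glass in the frame of shelf between 0.092 and 0.135 m and x of glass in the frame of shelf between -0.1 and 0.1 m) or (linear speed of beaker above 0.5 m/s and contact force between beaker and the fingers below 0.1 N and z of beaker in the frame of shelf between 0.092 and 0.135 m and x of beaker in the frame of shelf between -0.1 and 0.1 m) or (linear speed of cup above 0.5 m/s and contact force between cup and the fingers below 0.1 N and z of cup in the frame of shelf between 0.092 and 0.135 m and x of cup in the frame of shelf between -0.1 and 0.1 m) or (linear speed of tumbler above 0.5 m/s and contact force between tumbler and the fingers below 0.1 N and z of tumbler in the frame of shelf between 0.092 and 0.135 m and x of tumbler in the frame of shelf between -0.1 and 0.1 m)).
Of glass, beaker, cup only 2 to 3 are there at a start; the rules pass over those that are not, and their reading is None.
At some moment in a run one of glass, beaker, cup, tumbler may be knocked a few centimetres aside while the robot is not near it.
It also fails if it takes over 210 s, if anything falls off the work surface, if the arm or the gripper's body presses on something with over 40 N, if the wrist force passes 120 N, or if a joint passes its speed limit or range.

## Working session

There is one attempt and no reset: what is moved stays moved. The work goes in short steps, Python scripts to look and compute and a tool call to move; the robot and the scene stay as the last step left them, time stands still between calls to the robot, and variables do not carry over. Pictures are saved under pics/ and viewed, at most 14 in all, crops included, and the job is handed in when it is done.

Besides the shell and the picture viewer there is one more tool, called after "Request:" as name(argument=value, ...) on one line, values as JSON. step_arm: Moves the arm, as the interface text tells. Its arguments: {"type":"object","properties":{"increments":{"type":"string"},"hand":{"type":"number"},"force":{"type":"number"}},"required":["increments"]}

```bash
ls; mkdir -p pics; cat > h.py <<'E'
import numpy as np, cv2
from bench import robot
def save(n,img): cv2.imwrite('pics/'+n,cv2.cvtColor(img,cv2.COLOR_RGB2BGR))
def world(cam,u,v,d):
    m=robot.camera_model(cam);K=np.array(m['mtx']);P=np.array(m['pose'])
    u,v,d=map(np.asarray,(u,v,d))
    p=np.stack([(u-K[0,2])/K[0,0]*d,(v-K[1,2])/K[1,1]*d,d,np.ones_like(d)],-1)
    return (p@P.T)[...,:3]
def cloud(cam,dep):
    v,u=np.mgrid[0:400,0:640]; return world(cam,u,v,dep.astype(float))
def proj(cam,p):
    m=robot.camera_model(cam);K=np.array(m['mtx']);P=np.linalg.inv(np.array(m['pose']))
    q=P[:3,:3]@np.asarray(p)+P[:3,3]; q=K@q; return q[:2]/q[2]
E
python3 - <<'E'
from h import *
for c in('top','scene'):
    im,d=robot.snapshot(c); save(c+'0.png',im); np.save(c+'.npy',d)
    m=robot.camera_model(c); print(c,np.round(m['pose'],3).tolist(),np.round(m['mtx'],1).tolist())
    C=cloud(c,d); 
    for n in('glass','beaker','cup','tumbler','brush','pot','shelf','mug','upturned','mat'):
        print(n,[( [int(x) for x in r['rect']],round(r['conf'],2)) for r in robot.recognise(c,n)][:4])
s=robot.state();print(s)
E
```

```text
pics
top [[0.015, -0.99, 0.143, 0.328], [-1.0, -0.016, -0.004, 0.047], [0.006, -0.143, -0.99, 1.539], [0.0, 0.0, 0.0, 1.0]] [[480.5, 0.0, 321.1], [0.0, 480.5, 200.0], [0.0, 0.0, 1.0]]
glass [([375, 242, 393, 285], 0.68)]
beaker [([234, 161, 258, 191], 0.98), ([179, 154, 201, 176], 0.59), ([326, 114, 346, 146], 0.23)]
cup [([225, 209, 253, 233], 0.63), ([255, 145, 282, 177], 0.63)]
tumbler [([277, 212, 301, 235], 0.58), ([433, 131, 471, 169], 0.42), ([213, 146, 323, 263], 0.35)]
brush [([342, 229, 355, 242], 0.7), ([362, 78, 381, 128], 0.6), ([331, 258, 343, 271], 0.51)]
pot [([341, 226, 360, 245], 0.52)]
shelf [([355, 135, 506, 279], 0.67), ([278, 211, 301, 237], 0.54)]
mug [([375, 141, 402, 181], 0.72), ([375, 241, 393, 287], 0.38)]
upturned [([254, 144, 280, 173], 0.87), ([233, 165, 261, 193], 0.73)]
mat [([211, 148, 320, 260], 0.73)]
scene [[-0.25, 0.73, -0.636, 1.418], [0.968, 0.18, -0.174, 0.289], [-0.012, -0.659, -0.752, 1.096], [0.0, 0.0, 0.0, 1.0]] [[468.3, 0.0, 321.9], [0.0, 468.3, 193.0], [0.0, 0.0, 1.0]]
glass [([394, 172, 418, 208], 0.24)]
beaker [([448, 241, 469, 272], 0
[... 414 characters left out ...]
at [([308, 165, 438, 279], 0.74)]
{'clock': 1.1, 'qpos': array([-7.55746985e+01,  1.58081510e+01,  8.62239514e+01, -1.02938388e-03,
        7.79641454e+01, -6.93318022e+00]), 'qd': array([-0.06074493, -0.00827835, -0.03164547,  0.04768897, -0.07884814,
       -0.06196116]), 'joint_torque': array([-2.79989072e-04, -4.04475582e+01, -2.37500793e+01,  7.05018640e-02,
        2.47742166e-02,  1.00123216e-05]), 'tcp_pos': array([ 0.20940789, -0.53553461,  0.30269382]), 'ee_rot': array([1.79996397e+02, 1.45233063e-03, 2.13586963e+01]), 'force': array([-0.25795112,  0.17223799,  0.72495298]), 'moment': array([ 0.01526722, -0.00167913, -0.0059117 ]), 'finger_force': 0.0, 'width': 0.09378966250695146}
```

```bash
python3 - <<'E'
from h import *
for c,(l,t,r,b) in(('top',(160,60,520,310)),('scene',(150,60,490,300))):
    im=cv2.imread(f'pics/{c}0.png')[t:b,l:r]; s=800/(r-l); cv2.imwrite(f'pics/{c}0c.png',cv2.resize(im,(800,int(s*(b-t))),interpolation=cv2.INTER_CUBIC))
E
```

```text
(no output)
```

View pics/top0c.png

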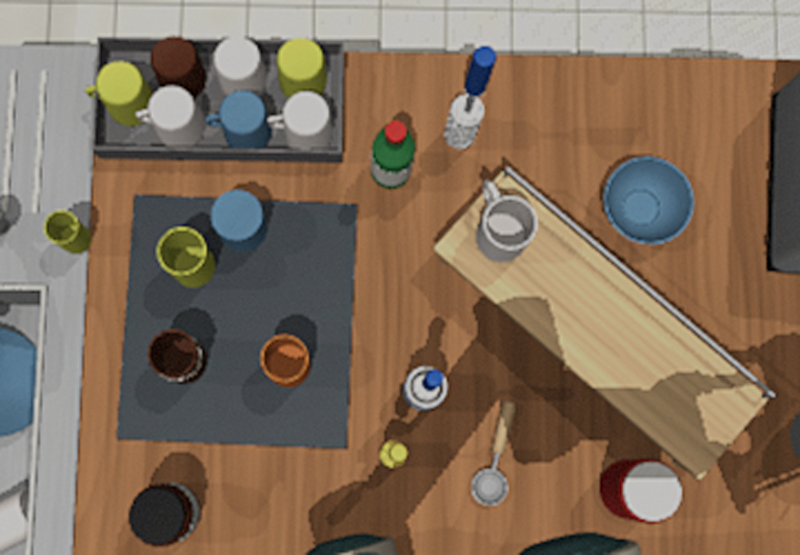

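View pics/scene0c.png

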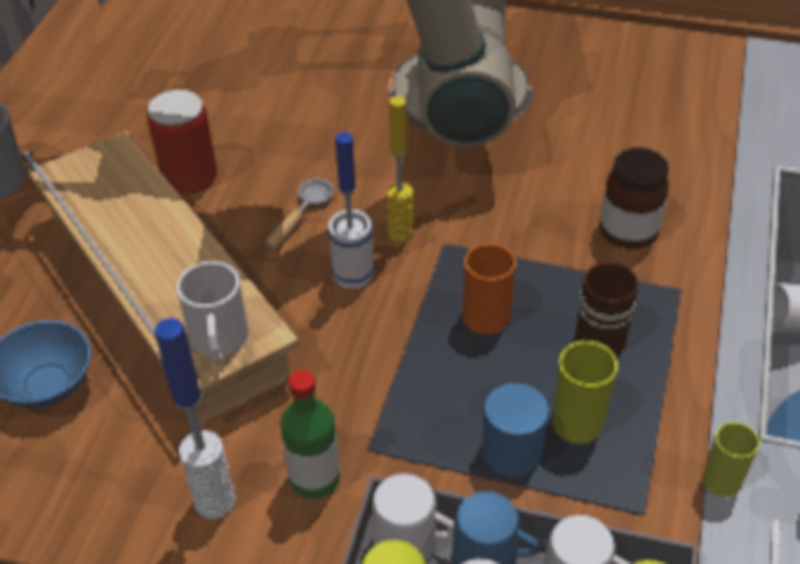

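The glass is absent. On the mat stand the beaker (top px 246,177; look-alike the small beaker at 190,165 on the sink), the cup (239,221), the tumbler (288,222) and the upturned cup (267,158). The brush is the small blue one in the pot (348,235); its look-alikes are the large blue brush (372,100) and the yellow one (337,265).

```bash
cat >> h.py <<'E'
from scipy.optimize import least_squares
def circ(P,r):
    def res(q,r): return np.hypot(P[:,0]-q[0],P[:,1]-q[1])-r
    f=least_squares(lambda q:res(q,r),P[:,:2].mean(0),loss='soft_l1',f_scale=.002)
    return f.x,np.sqrt(np.mean(f.fun**2))
def rim(C,px,h,r,rad=25,tol=.006):
    u,v=px; R=np.s_[max(0,v-rad):v+rad,max(0,u-rad):u+rad]; P=C[R].reshape(-1,3)
    P=P[np.abs(P[:,2]-h)<tol]
    for _ in range(3):
        c,e=circ(P,r); P=P[np.abs(np.hypot(*(P[:,:2]-c).T)-r)<.008]
    return c.round(4),round(e,4),len(P)
E
python3 - <<'E'
from h import *
T=cloud('top',np.load('top.npy'));S=cloud('scene',np.load('scene.npy'))
it=dict(beaker=((244,170),.120,.0315,(399,212)),cup=((239,219),.114,.0315,(408,180)),tumbler=((288,221),.108,.0305,(358,170)),pot=((352,234),.095,.0255,(299,156)),mug=((388,160),.175,.0345,(240,182)))
for n,(p,h,r,q) in it.items(): print(n,rim(T,p,h,r),rim(S,q,h,r,20))
for nm,C,p in(('top',T,(354,231)),('scene',S,(297,130))):
    u,v=p;P=C[v-18:v+18,u-8:u+8].reshape(-1,3);P=P[(P[:,2]>.13)&(P[:,2]<.3)]
    print('brush',nm,len(P),P[:,2].max(),P[P[:,2]>P[:,2].max()-.01].mean(0))
    for z in(.16,.18,.2,.22,.235):
        Q=P[abs(P[:,2]-z)<.01]
        if len(Q)>3: print(z,circ(Q,.011)[0],len(Q))
m=(abs(T[...,2]-.085)<.004); m[:, :345]=0; m[:,520:]=0; m[:120]=0; m[300:]=0
m=cv2.morphologyEx(m.astype(np.uint8),cv2.MORPH_OPEN,np.ones((3,3)))
P=T[m>0]; print(len(P),P[:,2].mean())
from cv2 import minAreaRect
r=minAreaRect((P[:,:2]*1000).astype(np.float32));print(r,cv2.boxPoints(r))
E
```

```text
beaker (array([0.6111, 0.2802]), np.float64(0.0012), 79) (array([0.6158, 0.2822]), np.float64(0.0014), 133)
cup (array([0.4728, 0.2889]), np.float64(0.001), 69) (array([0.4775, 0.2905]), np.float64(0.0017), 117)
tumbler (array([0.4692, 0.1388]), np.float64(0.001), 67) (array([0.4734, 0.1403]), np.float64(0.0019), 109)
pot (array([ 0.4351, -0.0535]), np.float64(0.0015), 77) (array([ 0.4398, -0.0519]), np.float64(0.0025), 102)
mug (array([ 0.6448, -0.1562]), np.float64(0.0016), 115) (array([ 0.6496, -0.1543]), np.float64(0.0018), 168)
brush top 72 0.24525364919176762 [ 0.43451546 -0.05320202  0.24060759]
0.16 [ 0.43540918 -0.0538552 ] 6
0.2 [ 0.43544745 -0.05373617] 5
0.22 [ 0.43558308 -0.05365333] 7
0.235 [ 0.43811269 -0.05292318] 51
brush scene 204 0.2449648229781618 [ 0.4409458  -0.05158482  0.23985339]
0.16 [ 0.43724976 -0.05337655] 25
0.18 [ 0.43802658 -0.05250255] 39
0.2 [ 0.43767028 -0.05224814] 36
0.22 [ 0.43725144 -0.05304466] 41
0.235 [ 0.43705512 -0.05243088] 61
2652 0.08507390800306912
((527.3980712890625, -291.81304931640625), (478.6461486816406, 148.88516235351562), 49.08038330078125) [[ 314.3906   -423.8927  ]
 [ 426.89255  -521.4124  ]
 [ 740.4055   -159.7334  ]
 [ 627.90356   -62.213684]]
```

Request:
step_arm(increments="0.4 0.9 1.2 0 0 0.46; 0.9 1.9 1.2 0 0 0.92; 1.4 2.9 1.2 0 0 1.4; 1.8 3.9 1.2 0 0 1.85; 2.3 4.9 1.2 0 0 2.3; 2.8 5.9 1.2 0 0 2.8; 3.3 6.9 1.2 0 0 3.2; 3.7 7.9 1.2 0 0 3.7; 4.2 8.9 1.2 0 0 4.2; 4.56 9.66 1.2 0 0 4.62", hand=0, force=25)

```text
clock: 2.35
tcp_pos: [0.438, -0.0505, 0.363]
ee_rot: [180.0, -0.0, 49.2]
force: [0.6, -0.6, -0.1]
width: 0.0942
finger_force: 0.0
```

```bash
python3 - <<'E'
from h import *
T=cloud('top',np.load('top.npy'));S=cloud('scene',np.load('scene.npy'))
print('upturned',rim(T,(267,155),.089,.034,20,.008),rim(S,(368,228),.089,.034,20))
for n,C,(l,t,r,b) in(('yellow',S,(310,98,330,165)),('bigblue',S,(215,190,248,285)),('soap',S,(268,215,296,272)),('rack',S,(300,260,430,399)),('racktop',T,(200,75,318,132)),('caddy',S,(210,95,245,145))):
    P=C[t:b,l:r].reshape(-1,3); i=P[:,2].argmax(); print(n,P[i].round(3), P.min(0).round(3),P.max(0).round(3))
print(robot.state()['tcp_pos'],robot.state()['ee_rot'])
E
```

```text
upturned (array([0.6697, 0.2113]), np.float64(0.0039), 200) (array([0.6747, 0.2131]), np.float64(0.0038), 250)
yellow [1.418 0.289 1.096] [ 0.034 -0.127 -0.007] [1.418 0.289 1.096]
bigblue [1.418 0.289 1.096] [ 0.617 -0.258 -0.006] [1.418 0.289 1.096]
soap [1.418 0.289 1.096] [ 0.594 -0.088 -0.006] [1.418 0.289 1.096]
rack [1.418 0.289 1.096] [ 0.657  0.039 -0.54 ] [1.418 0.452 1.096]
racktop [0.328 0.047 1.539] [ 0.328  0.047 -0.775] [1.294 0.654 1.539]
caddy [1.418 0.289 1.096] [ 0.078 -0.505 -0.007] [1.418 0.289 1.096]
[ 0.43798198 -0.0504569   0.36297141] [ 1.79951910e+02 -3.37378928e-02  4.92426145e+01]
```

Request:
step_arm(increments="0 -0.05 -0.85 0 0 0; 0 -0.05 -1.68 0 0 0; 0 -0.05 -1.68 0 0 0")

```text
clock: 2.72
tcp_pos: [0.4356, -0.0543, 0.2764]
ee_rot: [-179.7, 0.2, 49.1]
force: [-0.3, 0.6, 0.4]
width: 0.0943
finger_force: 0.0
```

Request:
step_arm(increments="0 0 0 0 0 0; 0 0 0 0 0 0; 0 0 0 0 0 0; 0 0 0 0 0 0; 0 0 0 0 0 0; 0 0 0 0 0 0", hand=255)

```text
clock: 3.48
tcp_pos: [0.4374, -0.055, 0.2787]
ee_rot: [180.0, 0.0, 49.1]
force: [-0.6, -0.2, -1.4]
width: 0.0376
finger_force: 0.0
```

Request:
step_arm(increments="0 0 0.8 0 0 0; 0 0 1.6 0 0 0; 0 0 2.4 0 0 0; 0 0 3.0 0 0 0; 0 0 3.0 0 0 0")

```text
clock: 4.1
tcp_pos: [0.4382, -0.0552, 0.4306]
ee_rot: [179.7, -0.1, 49.1]
force: [0.1, 0.4, -0.0]
width: 0.0004
finger_force: 0.0
```

```bash
cat >> h.py <<'E'
PX=dict(beaker=((244,170),.120,.0315,(399,212)),cup=((239,219),.114,.0315,(408,180)),tumbler=((288,221),.108,.0305,(358,170)))
def vessels(T,S,names=PX):
    for n in names:
        p,h,r,q=PX[n]
        for C,px in((T,p),(S,q)):
            try: print(n,rim(C,px,h,r,30 if C is T else 24,.005))
            except Exception as e: print(n,e)
E
python3 - <<'E'
from h import *
im,d=robot.snapshot('scene'); im2,d2=robot.snapshot('top')
S=cloud('scene',d);T=cloud('top',d2); vessels(T,S)
i=proj('scene',(.44,-.053,.22)).astype(int);print(i)
l,t=max(0,i[0]-110),max(0,i[1]-100)
save('s1.png',cv2.resize(im[t:t+180,l:l+240],(800,600))); s=robot.state();print(l,t,s['tcp_pos'],s['width'],s['finger_force'])
E
```

```text
beaker (array([0.6115, 0.2805]), np.float64(0.001), 68)
beaker (array([0.6158, 0.2821]), np.float64(0.0015), 117)
cup (array([0.4729, 0.2886]), np.float64(0.001), 66)
cup (array([0.4774, 0.2907]), np.float64(0.0018), 105)
tumbler (array([0.4692, 0.1389]), np.float64(0.001), 59)
tumbler (array([0.4732, 0.1407]), np.float64(0.0017), 103)
[295 123]
185 23 [ 0.43711832 -0.05492088  0.4277851 ] 0.00015143070699346999 0.0
```

View pics/s1.png

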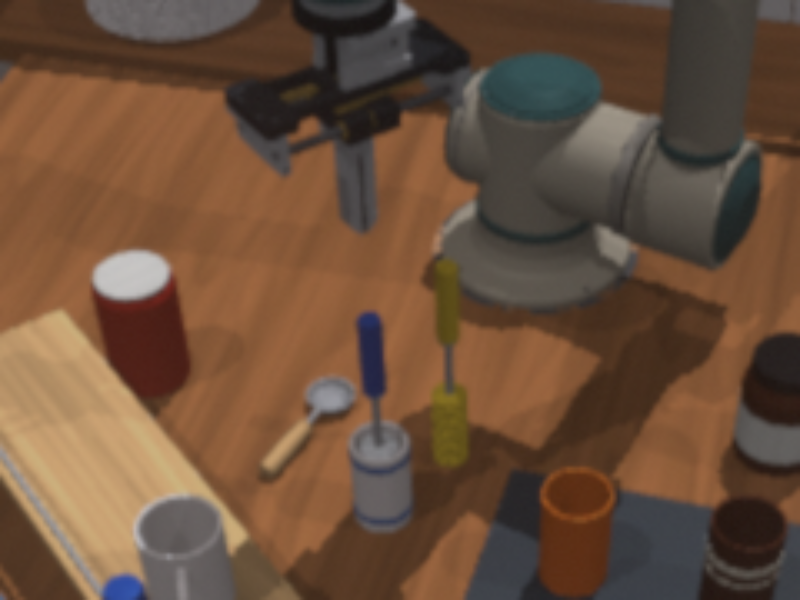

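The image shows the gripper empty at (355,180) and the brush still in its pot at (370,360): the fingers had not finished closing. I'll redo it with a longer wait.

Request:
step_arm(increments="0 0.04 0 0 0 0; 0 0.04 0 0 0 0; 0 0.04 0 0 0 0; 0 0.04 0 0 0 0; 0 0.04 0 0 0 0; 0 0.04 0 0 0 0; 0 0.04 0 0 0 0; 0 0.04 -1 0 0 0; 0 0.04 -2 0 0 0; 0 0.04 -3.0 0 0 0", hand=0)

```text
clock: 5.45
tcp_pos: [0.4375, -0.053, 0.2775]
ee_rot: [179.9, -0.0, 49.1]
force: [0.1, -0.2, -0.0]
width: 0.0934
finger_force: 0.0
```

Request:
step_arm(increments="0 0 0 0 0 0; 0 0 0 0 0 0; 0 0 0 0 0 0; 0 0 0 0 0 0; 0 0 0 0 0 0; 0 0 0 0 0 0; 0 0 0 0 0 0; 0 0 0 0 0 0; 0 0 0 0 0 0; 0 0 0 0 0 0", hand=255)

```text
clock: 6.7
tcp_pos: [0.4374, -0.053, 0.2786]
ee_rot: [-180.0, 0.0, 49.1]
force: [-0.3, 0.5, 0.2]
width: 0.0218
finger_force: 25.0
```

Request:
step_arm(increments="0 0 0.8 0 0 0; 0 0 1.6 0 0 0; 0 0 2.4 0 0 0; 0 0 3.2 0 0 0; 0 0 3.2 0 0 0")

```text
clock: 7.32
tcp_pos: [0.4384, -0.0533, 0.4414]
ee_rot: [179.7, -0.2, 49.1]
force: [0.6, -0.2, -1.7]
width: 0.0211
finger_force: 25.0
```

```bash
cat > br.py <<'E'
from h import *
def brush():
    tp=robot.state()['tcp_pos']; print('tcp',tp.round(4),robot.state()['ee_rot'].round(2))
    for c in('scene','top'):
        im,d=robot.snapshot(c); C=cloud(c,d)
        near=np.hypot(C[...,0]-tp[0],C[...,1]-tp[1])<.06
        for a,b in((-.275,-.25),(-.25,-.22),(-.22,-.19),(-.185,-.175)):
            P=C[near&(C[...,2]>tp[2]+a)&(C[...,2]<tp[2]+b)&(C[...,2]>.0)]
            if len(P)>5: print(c,a,b,len(P),(circ(P,.0165 if b<-.18 else .004)[0]-tp[:2]).round(4))
        Z=C[near][:,2]; Z=Z[(Z>tp[2]-.32)&(Z>.13)]; print(c,'low',(np.sort(Z)[:6]-tp[2]).round(3))
        yield c,im,C
E
python3 - <<'E'
from br import *
for c,im,C in brush(): 
    if c=='scene': save('s2.png',im); 
    print(rim(C,PX['beaker'][0 if c=='top' else 3],.12,.0315,28,.005))
E
```

```text
tcp [ 0.4384 -0.0533  0.4414] [ 1.7966e+02 -1.5000e-01  4.9080e+01]
scene -0.275 -0.25 66 [ 0.002  -0.0005]
scene -0.25 -0.22 99 [ 0.0022 -0.0005]
scene -0.22 -0.19 102 [ 0.0023 -0.0004]
scene -0.185 -0.175 12 [0.0061 0.004 ]
scene low [-0.272 -0.27  -0.27  -0.27  -0.27  -0.269]
(array([0.6158, 0.2823]), np.float64(0.0015), 122)
top low [0.008 0.012 0.013 0.013 0.014 0.014]
(array([0.6114, 0.2802]), np.float64(0.0011), 76)
```

Request:
step_arm(increments="0.5 0.96 0 0 0 0; 1 1.9 0 0 0 0; 1.5 2.87 0 0 0 0; 2 3.8 0 0 0 0; 2.5 4.8 0 0 0 0; 3.0 5.74 0 0 0 0; 3.52 6.69 0 0 0 0; 3.52 6.69 0 0 0 0; 3.52 6.69 0 0 0 0")

```text
clock: 8.55
tcp_pos: [0.613, 0.2812, 0.4364]
ee_rot: [-179.9, 0.3, 49.1]
force: [0.3, -1.2, -1.1]
width: 0.0218
finger_force: 25.0
```

```bash
python3 - <<'E'
from br import *
for c,im,C in brush(): 
    print(rim(C,PX['beaker'][0 if c=='top' else 3],.12,.0315,28,.005))
print(robot.state()['force'],robot.state()['width'])
E
```

```text
tcp [0.613  0.2812 0.4364] [-179.91    0.25   49.09]
scene -0.275 -0.25 75 [ 0.0005 -0.0002]
scene -0.25 -0.22 111 [ 0.0009 -0.0003]
scene -0.22 -0.19 126 [0.0008 0.0001]
scene -0.185 -0.175 11 [0.0023 0.0019]
scene low [-0.272 -0.271 -0.271 -0.271 -0.271 -0.271]
(array([0.6159, 0.282 ]), np.float64(0.0014), 103)
top -0.25 -0.22 6 [ 0.0023 -0.0344]
top -0.22 -0.19 7 [-0.0014 -0.0024]
top low [-0.271 -0.262 -0.258 -0.248 -0.245 -0.232]
(array([0.6109, 0.2805]), np.float64(0.001), 40)
[-0.57166783 -0.28821154 -1.07445909] 0.021834902632353586
```

Request:
step_arm(increments="0.03 0 -0.7 0 0 0; 0.03 0 -1.4 0 0 0; 0.03 0 -2.1 0 0 0; 0.03 0 -2.85 0 0 0; 0.03 0 -2.85 0 0 0; 0.03 0 -2.85 0 0 0; 0.03 0 -2.85 0 0 0")

```text
clock: 9.52
tcp_pos: [0.6157, 0.2814, 0.2988]
ee_rot: [179.9, -0.2, 49.1]
force: [1.0, 0.3, -1.5]
width: 0.0217
finger_force: 25.0
```

Request:
step_arm(increments="0 0 0.8 0 0 0; 0 0 1.5 0 0 0; 0 0 1.5 0 0 0; 0 0 1.5 0 0 0; 0 0 0.8 0 0 0; 0 0 0 0 0 0; 0 0 0 0 0 0; 0 0 0 0 0 0; 0 0 0 0 0 0")

```text
clock: 10.65
tcp_pos: [0.6157, 0.2818, 0.298]
ee_rot: [179.9, -0.2, 49.1]
force: [0.0, 0.6, -0.2]
width: 0.0216
finger_force: 25.0
```

Request:
step_arm(increments="0 0 0.8 0 0 0; 0 0 1.6 0 0 0; 0 0 2.4 0 0 0; 0 0 2.85 0 0 0; 0 0 2.85 0 0 0")

```text
clock: 11.28
tcp_pos: [0.6153, 0.2816, 0.4425]
ee_rot: [179.8, -0.4, 49.1]
force: [0.9, 0.7, -1.3]
width: 0.0217
finger_force: 25.0
```

```bash
python3 - <<'E'
from br import *
for c,im,C in brush(): 
    vessels(*( (C,C) ),names=['beaker','cup','tumbler']) 
E
```

```text
tcp [0.6153 0.2816 0.4425] [179.78  -0.36  49.08]
scene -0.275 -0.25 78 [0.0034 0.0009]
scene -0.25 -0.22 111 [0.0031 0.001 ]
scene -0.22 -0.19 123 [0.0029 0.001 ]
scene -0.185 -0.175 13 [0.0098 0.0003]
scene low [-0.273 -0.273 -0.272 -0.272 -0.27  -0.27 ]
beaker (array([ 0.6475, -0.1526]), np.float64(0.0024), 45)
beaker (array([0.6155, 0.2822]), np.float64(0.0015), 107)
cup (array([ 0.6824, -0.1028]), np.float64(0.0), 2)
cup (array([0.4774, 0.2906]), np.float64(0.0017), 72)
tumbler (array([ 0.7643, -0.0037]), np.float64(0.0011), 51)
tumbler (array([0.4737, 0.1404]), np.float64(0.0017), 109)
top -0.25 -0.22 7 [-0.0003 -0.001 ]
top -0.22 -0.19 12 [-0.0018 -0.0018]
top low [-0.268 -0.262 -0.255 -0.25  -0.246 -0.241]
beaker (array([0.6111, 0.2806]), np.float64(0.001), 38)
beaker Initial guess is outside of provided bounds
cup Initial guess is outside of provided bounds
cup (array([ 0.6478, -0.2159]), np.float64(0.0035), 16)
tumbler (array([0.469 , 0.1388]), np.float64(0.0011), 65)
tumbler (array([ 0.6585, -0.1333]), np.float64(0.004), 15)h.py:17: RuntimeWarning: Mean of empty slice.
  f=least_squares(lambda q:res(q,r),P[:,:2].mean(0),loss='soft_l1',f_scale=.002)
  ret = um.true_divide(
```

Request:
step_arm(increments="-0.9 0.06 0 0 0 0; -1.8 0.12 0 0 0 0; -2.8 0.17 0 0 0 0; -2.8 0.17 0 0 0 0; -2.8 0.17 0 0 0 0")

```text
clock: 12.0
tcp_pos: [0.475, 0.2899, 0.438]
ee_rot: [180.0, 0.0, 49.1]
force: [1.4, 0.6, -1.2]
width: 0.0217
finger_force: 25.0
```

```bash
python3 - <<'E'
from br import *
for c,im,C in brush(): 
    print(rim(C,PX['cup'][0 if c=='top' else 3],.114,.0315,28,.005))
E
```

```text
tcp [0.475  0.2899 0.438 ] [1.7998e+02 3.0000e-02 4.9090e+01]
scene -0.275 -0.25 71 [0.0017 0.    ]
scene -0.25 -0.22 104 [0.0019 0.0003]
scene -0.22 -0.19 114 [0.0017 0.0005]
scene -0.185 -0.175 17 [0.0066 0.0027]
scene low [-0.272 -0.271 -0.271 -0.27  -0.27  -0.27 ]
(array([0.4773, 0.2907]), np.float64(0.002), 98)
top -0.275 -0.25 20 [-0.0006 -0.0016]
top -0.25 -0.22 22 [-0.001  -0.0015]
top -0.22 -0.19 41 [-0.0013 -0.0007]
top low [-0.276 -0.272 -0.272 -0.272 -0.271 -0.269]
(array([0.4733, 0.2891]), np.float64(0.001), 36)
```

Request:
step_arm(increments="0 0 -0.7 0 0 0; 0 0 -1.4 0 0 0; 0 0 -2.1 0 0 0; 0 0 -2.9 0 0 0; 0 0 -2.9 0 0 0; 0 0 -2.9 0 0 0; 0 0 -2.9 0 0 0")

```text
clock: 12.98
tcp_pos: [0.4761, 0.2904, 0.2956]
ee_rot: [179.9, -0.2, 49.1]
force: [-0.2, 0.3, -0.3]
width: 0.0219
finger_force: 25.0
```

Request:
step_arm(increments="0 0 0.8 0 0 0; 0 0 1.5 0 0 0; 0 0 1.5 0 0 0; 0 0 1.5 0 0 0; 0 0 0.8 0 0 0; 0 0 0 0 0 0; 0 0 0 0 0 0; 0 0 0 0 0 0; 0 0 0 0 0 0")

```text
clock: 14.1
tcp_pos: [0.4757, 0.2903, 0.2953]
ee_rot: [179.9, -0.2, 49.1]
force: [0.5, 0.3, -0.5]
width: 0.0215
finger_force: 25.0
```

Request:
step_arm(increments="0 0 0.8 0 0 0; 0 0 1.6 0 0 0; 0 0 2.4 0 0 0; 0 0 2.9 0 0 0; 0 0 2.9 0 0 0")

```text
clock: 14.72
tcp_pos: [0.4755, 0.2903, 0.4421]
ee_rot: [179.8, -0.4, 49.1]
force: [0.2, -0.0, -1.9]
width: 0.0219
finger_force: 25.0
```

Request:
step_arm(increments="-0.1 -1 0 0 0 0; -0.2 -2 0 0 0 0; -0.3 -3 0 0 0 0; -0.4 -4 0 0 0 0; -0.55 -5 0 0 0 0; -0.65 -6 0 0 0 0; -0.75 -6.86 0 0 0 0; -0.75 -6.86 0 0 0 0; -0.75 -6.86 0 0 0 0")

```text
clock: 15.85
tcp_pos: [0.4372, -0.0526, 0.4381]
ee_rot: [-179.9, -0.0, 49.1]
force: [0.3, 0.1, -0.5]
width: 0.022
finger_force: 25.0
```

```bash
python3 - <<'E'
from br import *
for c,im,C in brush(): 
    P=[(352,234),(299,156)][c=='scene']
    print('pot',rim(C,P,.095,.0255,18,.005))
    vessels(C,C,['cup'])
E
```

```text
tcp [ 0.4372 -0.0526  0.4381] [-1.7992e+02 -2.0000e-02  4.9060e+01]
scene -0.275 -0.25 67 [0.0014 0.0005]
scene -0.25 -0.22 93 [0.0019 0.0011]
scene -0.22 -0.19 106 [0.0014 0.0005]
scene -0.185 -0.175 13 [0.004  0.0058]
scene low [-0.271 -0.27  -0.27  -0.27  -0.269 -0.269]
pot (array([ 0.4396, -0.0518]), np.float64(0.0022), 96)
cup (array([ 0.7097, -0.134 ]), np.float64(0.0025), 16)
cup (array([0.477 , 0.2906]), np.float64(0.0017), 102)
top low [0.014 0.014 0.015 0.016 0.016 0.017]h.py:17: RuntimeWarning: Mean of empty slice.
  f=least_squares(lambda q:res(q,r),P[:,:2].mean(0),loss='soft_l1',f_scale=.002)
  ret = um.true_divide(
Traceback (most recent call last):
  File "h.py", line 23, in rim
    c,e=circ(P,r); P=P[np.abs(np.hypot(*(P[:,:2]-c).T)-r)<.008]
        ~~~~^^^^^
  File "h.py", line 17, in circ
    f=least_squares(lambda q:res(q,r),P[:,:2].mean(0),loss='soft_l1',f_scale=.002)
ValueError: Initial guess is outside of provided bounds
```

Request:
step_arm(increments="0.01 0 -0.8 0 0 0; 0.01 0 -1.5 0 0 0; 0.01 0 -2.2 0 0 0; 0.01 0 -2.8 0 0 0; 0.01 0 -3.1 0 0 0; 0.01 0 -3.17 0 0 0; 0.01 0 -3.17 0 0 0; 0.01 0 -3.17 0 0 0")

```text
clock: 16.95
tcp_pos: [0.4385, -0.0528, 0.2811]
ee_rot: [179.9, -0.0, 49.1]
force: [0.5, -0.6, -1.4]
width: 0.0213
finger_force: 25.0
```

Request:
step_arm(increments="0 0 0 0 0 0; 0 0 0 0 0 0; 0 0 0 0 0 0; 0 0 0 0 0 0; 0 0 0 0 0 0; 0 0 0 0 0 0; 0 0 0 0 0 0; 0 0 0 0 0 0; 0 0 0 0 0 0; 0 0 0 0 0 0", hand=0)

```text
clock: 18.2
tcp_pos: [0.4379, -0.053, 0.2802]
ee_rot: [180.0, 0.0, 49.1]
force: [-0.4, -0.9, -0.5]
width: 0.0941
finger_force: 0.0
```

Request:
step_arm(increments="0 0 0.8 0 0 0; 0 0 1.6 0 0 0; 0 0 2.4 0 0 0; 0 0 2.4 0 0 0")

```text
clock: 18.7
tcp_pos: [0.4391, -0.0533, 0.4032]
ee_rot: [179.6, -0.2, 49.1]
force: [0.6, -0.0, -0.4]
width: 0.094
finger_force: 0.0
```

```bash
python3 - <<'E'
from h import *
im,d=robot.snapshot('scene'); im2,d2=robot.snapshot('top')
S=cloud('scene',d);T=cloud('top',d2); vessels(T,S)
u,v=297,130;P=S[v-18:v+18,u-9:u+9].reshape(-1,3);P=P[(P[:,2]>.13)&(P[:,2]<.26)]
print(P[:,2].max()); 
for z in(.16,.19,.225): print(circ(P[abs(P[:,2]-z)<.012],.011)[0])
print('mug',rim(S,(240,182),.175,.0345,20))
E
```

```text
beaker (array([0.6115, 0.2803]), np.float64(0.0012), 70)
beaker (array([0.6156, 0.2822]), np.float64(0.0014), 116)
cup (array([0.473 , 0.2889]), np.float64(0.0011), 65)
cup (array([0.4773, 0.2906]), np.float64(0.0017), 104)
tumbler (array([0.4692, 0.1389]), np.float64(0.0011), 62)
tumbler (array([0.4738, 0.1406]), np.float64(0.0017), 98)
0.24497340486013575
[ 0.43967011 -0.05366156]
[ 0.44017655 -0.05353407]
[ 0.44040025 -0.05318351]
mug (array([ 0.6495, -0.1544]), np.float64(0.0019), 164)
```

Request:
step_arm(increments="0.17 0.95 0 0 0 0; 0.34 1.9 0 0 0 0; 0.5 2.9 0 0 0 0; 0.66 3.86 0 0 0 0; 0.66 3.86 -1.1 0 0 0; 0.66 3.86 -2.2 0 0 0; 0.66 3.86 -3.3 0 0 0; 0.66 3.86 -4.3 0 0 0; 0.66 3.86 -4.95 0 0 0; 0.66 3.86 -4.95 0 0 0")

```text
clock: 20.05
tcp_pos: [0.4679, 0.1395, 0.1493]
ee_rot: [-179.7, 0.4, 49.1]
force: [0.4, -0.6, 0.5]
width: 0.0942
finger_force: 0.0
```

Request:
step_arm(increments="0 0 0 0 0 0; 0 0 0 0 0 0; 0 0 0 0 0 0; 0 0 0 0 0 0; 0 0 0 0 0 0; 0 0 0 0 0 0; 0 0 0 0 0 0", hand=255, force=12)

```text
clock: 20.92
tcp_pos: [0.4714, 0.1401, 0.1537]
ee_rot: [179.9, -0.1, 49.1]
force: [-0.6, 0.7, 6.1]
width: 0.0638
finger_force: 12.0
```

Request:
step_arm(increments="0 0 0.6 0 0 0; 0 0 1.6 0 0 0; 0 0 2.7 0 0 0; 0 0 3.8 0 0 0; 0 0 4.8 0 0 0; 0 0 5.4 0 0 0; 0 0 5.4 0 0 0")

```text
clock: 21.8
tcp_pos: [0.4715, 0.1401, 0.4247]
ee_rot: [179.8, -0.2, 49.1]
force: [-0.9, -0.5, -0.9]
width: 0.0636
finger_force: 12.0
```

Request:
step_arm(increments="0.25 -0.8 0 0 0 0; 0.55 -1.6 0 0 0 0; 0.8 -2.4 0 0 0 0; 1.1 -3.3 0 0 0 0; 1.4 -4.2 0 0 0 0; 1.7 -5.2 0 0 0 0; 2.0 -6.2 0 0 0 0; 2.37 -7.23 0 0 0 0; 2.37 -7.23 0 0 0 0; 2.37 -7.23 0 0 0 0")

```text
clock: 23.05
tcp_pos: [0.589, -0.2212, 0.4204]
ee_rot: [-179.7, 0.0, 49.1]
force: [-0.9, -0.3, -1.1]
width: 0.0642
finger_force: 12.0
```

Request:
step_arm(increments="0 0 -0.9 0 0 0; 0 0 -1.8 0 0 0; 0 0 -2.6 0 0 0; 0 0 -3.2 0 0 0; 0 0 -3.5 0 0 0; 0 0 -3.68 0 0 0; 0 0 -3.68 0 0 0; 0 0 -3.68 0 0 0")

```text
clock: 24.05
tcp_pos: [0.59, -0.2217, 0.2399]
ee_rot: [179.9, -0.0, 49.1]
force: [-0.3, -0.7, -0.3]
width: 0.0637
finger_force: 12.0
```

```bash
python3 - <<'E'
from h import *
im,d=robot.snapshot('scene'); S=cloud('scene',d)
s=robot.state();print(s['tcp_pos'],s['force'])
t=s['tcp_pos']; near=np.hypot(S[...,0]-t[0],S[...,1]-t[1])<.045
b,r=S[near],im[near].astype(int); o=(r[:,0]>1.6*r[:,2]+20)&(r[:,0]>1.7*r[:,1]); P=b[o]; P=P[(P[:,2]>.07)&(P[:,2]<.25)]
print(len(P),np.percentile(P[:,2],[1,99]),circ(P,.032)[0])
i=proj('scene',t).astype(int); save('s3.png',cv2.resize(im[i[1]-40:i[1]+95,i[0]-90:i[0]+90],(800,600)))
E
```

```text
[ 0.58995213 -0.22176935  0.23993216] [ 0.46116653  0.41862931 -1.10380441]
566 [0.09799918 0.19591848] [ 0.59165691 -0.22118162]
```

View pics/s3.png

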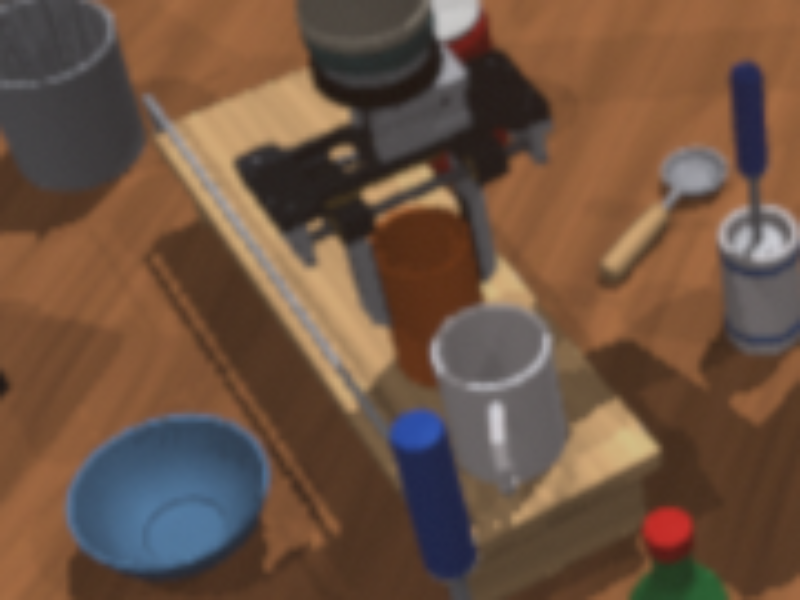

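The picture shows the tumbler held upright at (425,290) beside the mug (500,390), about 5 mm above the board, with the brush in its pot at (750,200).

Request:
step_arm(increments="0 0 -0.04 0 0 0; 0 0 -0.08 0 0 0; 0 0 -0.1 0 0 0; 0 0 -0.11 0 0 0; 0 0 -0.11 0 0 0; 0 0 -0.11 0 0 0")

```text
clock: 24.85
tcp_pos: [0.5894, -0.2216, 0.2347]
ee_rot: [179.9, -0.0, 49.1]
force: [-2.5, 0.1, 6.5]
width: 0.0638
finger_force: 12.0
```

Request:
step_arm(increments="0 0 0 0 0 0; 0 0 0 0 0 0; 0 0 0 0 0 0; 0 0 0 0 0 0; 0 0 0 0 0 0; 0 0 0 0 0 0", hand=0)

```text
clock: 25.6
tcp_pos: [0.5894, -0.2215, 0.2331]
ee_rot: [180.0, 0.0, 49.1]
force: [0.3, 0.8, -0.2]
width: 0.0941
finger_force: 0.0
```

Request:
step_arm(increments="0 0 0.7 0 0 0; 0 0 1.5 0 0 0; 0 0 2.4 0 0 0; 0 0 3.3 0 0 0; 0 0 3.7 0 0 0; 0 0 3.7 0 0 0")

```text
clock: 26.35
tcp_pos: [0.5898, -0.2217, 0.4201]
ee_rot: [179.8, -0.1, 49.1]
force: [-0.1, 1.3, -0.0]
width: 0.0939
finger_force: 0.0
```

```bash
python3 - <<'E'
from h import *
im,d=robot.snapshot('scene'); im2,d2=robot.snapshot('top')
S=cloud('scene',d);T=cloud('top',d2); vessels(T,S,['beaker','cup'])
i=proj('scene',(.59,-.222,.189)).astype(int); print('tumbler',rim(S,tuple(i),.189,.0305,20))
s=robot.state();print(s['tcp_pos'],s['ee_rot'])
E
```

```text
beaker (array([0.6115, 0.2803]), np.float64(0.001), 66)
beaker (array([0.6156, 0.2824]), np.float64(0.0015), 123)
cup (array([0.4729, 0.2887]), np.float64(0.001), 62)
cup (array([0.4774, 0.2906]), np.float64(0.0016), 101)
tumbler (array([ 0.5916, -0.221 ]), np.float64(0.0018), 135)
[ 0.58917137 -0.22140622  0.41717573] [-1.79922959e+02  2.27373450e-02  4.90808881e+01]
```

Request:
step_arm(increments="-0.22 1 0 0 0 0; -0.44 2 0 0 0 0; -0.67 3 0 0 0 0; -0.9 4 0 0 0 0; -1.1 5 0 0 0 0; -1.35 6 0 0 0 0; -1.6 7.1 0 0 0 0; -1.8 8.15 0 0 0 0; -2.05 9.2 0 0 0 0; -2.29 10.23 0 0 0 0")

```text
clock: 27.7
tcp_pos: [0.4739, 0.2914, 0.4163]
ee_rot: [-179.9, 0.2, 49.1]
force: [1.1, -0.2, 0.2]
width: 0.0939
finger_force: 0.0
```

```bash
python3 - <<'E'
from h import *
im,d=robot.snapshot('scene');S=cloud('scene',d); vessels(S,S,['beaker','cup']); print(robot.state()['tcp_pos'])
E
```

```text
beaker (array([ 0.6467, -0.153 ]), np.float64(0.0026), 44)
beaker (array([0.6161, 0.2821]), np.float64(0.0014), 120)
cup (array([ 0.7145, -0.143 ]), np.float64(0.0028), 9)
cup (array([0.4775, 0.2907]), np.float64(0.0014), 98)
[0.47200874 0.2973162  0.41598093]
```

Request:
step_arm(increments="0 0 0 0 0 0; 0 0 -1.1 0 0 0; 0 0 -2.2 0 0 0; 0 0 -3.3 0 0 0; 0 0 -4.3 0 0 0; 0 0 -5.0 0 0 0; 0 0 -5.22 0 0 0; 0 0 -5.22 0 0 0; 0 0 -5.22 0 0 0")

```text
clock: 28.88
tcp_pos: [0.4761, 0.29, 0.1587]
ee_rot: [179.9, -0.2, 49.1]
force: [0.3, -0.2, 0.6]
width: 0.0939
finger_force: 0.0
```

Request:
step_arm(increments="0 0 0 0 0 0; 0 0 0 0 0 0; 0 0 0 0 0 0; 0 0 0 0 0 0; 0 0 0 0 0 0; 0 0 0 0 0 0; 0 0 0 0 0 0", hand=255, force=18)

```text
clock: 29.75
tcp_pos: [0.4749, 0.2902, 0.1575]
ee_rot: [-180.0, -0.0, 49.1]
force: [-1.9, 1.1, 5.2]
width: 0.0655
finger_force: 18.1
```

Request:
step_arm(increments="0 0 0.6 0 0 0; 0 0 1.6 0 0 0; 0 0 2.7 0 0 0; 0 0 3.8 0 0 0; 0 0 4.8 0 0 0; 0 0 5.4 0 0 0; 0 0 5.4 0 0 0")

```text
clock: 30.62
tcp_pos: [0.4757, 0.29, 0.4286]
ee_rot: [179.9, -0.2, 49.1]
force: [-0.8, -0.3, -3.5]
width: 0.0657
finger_force: 18.1
```

Request:
step_arm(increments="0.1 -0.8 0 0 0 0; 0.2 -1.8 0 0 0 0; 0.3 -2.8 0 0 0 0; 0.4 -3.8 0 0 0 0; 0.5 -4.8 0 0 0 0; 0.6 -5.8 0 0 0 0; 0.7 -6.8 0 0 0 0; 0.8 -7.8 0 0 0 0; 0.9 -8.8 0 0 0 0; 1 -9.8 0 0 0 0")

```text
clock: 31.88
tcp_pos: [0.5244, -0.2016, 0.424]
ee_rot: [-179.7, 0.1, 49.1]
force: [0.5, -0.2, -1.5]
width: 0.0654
finger_force: 18.1
```

Request:
step_arm(increments="0.1 -1 0 0 0 0; 0.17 -1.73 0 0 0 0; 0.17 -1.73 0 0 0 0; 0.17 -1.73 -0.9 0 0 0; 0.17 -1.73 -1.8 0 0 0; 0.17 -1.73 -2.6 0 0 0; 0.17 -1.73 -3.2 0 0 0; 0.17 -1.73 -3.5 0 0 0; 0.17 -1.73 -3.65 0 0 0; 0.17 -1.73 -3.65 0 0 0")

```text
clock: 33.12
tcp_pos: [0.5336, -0.2864, 0.2448]
ee_rot: [180.0, -0.0, 49.1]
force: [0.4, 0.3, -2.1]
width: 0.0653
finger_force: 18.1
```

```bash
python3 - <<'E'
from h import *
im,d=robot.snapshot('scene'); S=cloud('scene',d)
s=robot.state();print(s['tcp_pos'],s['force'],s['ee_rot'])
t=s['tcp_pos']; near=np.hypot(S[...,0]-t[0],S[...,1]-t[1])<.045
P=S[near]; print('top z',np.sort(P[(P[:,2]>.1)&(P[:,2]<t[2]-.03)][:,2])[-30:].round(3)[::6])
i=proj('scene',(.59,-.222,.189)).astype(int); print('tumbler',rim(S,tuple(i),.189,.0305,20))
i=proj('scene',t).astype(int); save('s4.png',cv2.resize(im[i[1]-40:i[1]+95,i[0]-90:i[0]+90],(800,600)))
E
```

```text
[ 0.53383333 -0.28663901  0.2454733 ] [-0.95324669 -0.56623399 -1.15115165] [ 1.79911115e+02 -1.10004115e-02  4.90874290e+01]
top z [0.205 0.207 0.208 0.212 0.213]
tumbler (array([ 0.5913, -0.2216]), np.float64(0.0016), 115)
```

View pics/s4.png

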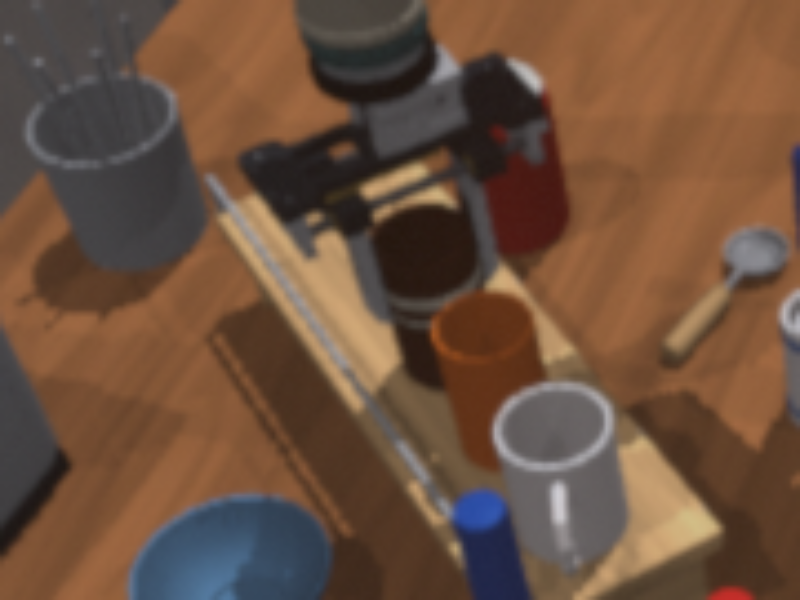

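The picture shows the cup held upright at (425,290) in line with the tumbler (485,370) and mug (555,470), about 6 mm above the board.

Request:
step_arm(increments="0 0 -0.05 0 0 0; 0 0 -0.09 0 0 0; 0 0 -0.12 0 0 0; 0 0 -0.13 0 0 0; 0 0 -0.13 0 0 0; 0 0 -0.13 0 0 0")

```text
clock: 33.92
tcp_pos: [0.5334, -0.2865, 0.2386]
ee_rot: [180.0, 0.0, 49.1]
force: [-1.0, -1.1, 2.1]
width: 0.0656
finger_force: 18.1
```

Request:
step_arm(increments="0 0 0 0 0 0; 0 0 0 0 0 0; 0 0 0 0 0 0; 0 0 0 0 0 0; 0 0 0 0 0 0; 0 0 0 0 0 0", hand=0)

```text
clock: 34.67
tcp_pos: [0.5334, -0.2865, 0.2382]
ee_rot: [180.0, -0.0, 49.1]
force: [0.4, -0.2, 0.1]
width: 0.0941
finger_force: 0.0
```

Request:
step_arm(increments="0 0 0.7 0 0 0; 0 0 1.5 0 0 0; 0 0 2.4 0 0 0; 0 0 3.3 0 0 0; 0 0 3.7 0 0 0; 0 0 3.7 0 0 0")

```text
clock: 35.42
tcp_pos: [0.5338, -0.2868, 0.425]
ee_rot: [179.8, -0.0, 49.1]
force: [0.7, -0.4, -0.1]
width: 0.0939
finger_force: 0.0
```

```bash
cat > row.py <<'E'
from h import *
im,d=robot.snapshot('scene'); im2,d2=robot.snapshot('top')
S=cloud('scene',d);T=cloud('top',d2); 
try: vessels(T,S,['beaker'])
except Exception as e: print(e)
for n,p,h,r in(('tumbler',(.592,-.221),.189,.0305),('cup',(.5355,-.286),.195,.0315),('beaker',(.479,-.351),.201,.0315),('mug',(.6495,-.1545),.175,.0345)):
    for c,C in(('scene',S),('top',T)):
        try: print(n,c,rim(C,tuple(proj(c,(*p,h)).astype(int)),h,r,20,.004))
        except Exception as e: print(n,c,'-')
s=robot.state();print(s['tcp_pos'],s['ee_rot'],s['qpos'].round(1))
E
python3 row.py
```

```text
beaker (array([0.6112, 0.2802]), np.float64(0.0012), 66)
beaker (array([0.6156, 0.282 ]), np.float64(0.0013), 111)
tumbler scene (array([ 0.5918, -0.2214]), np.float64(0.0016), 100)
tumbler top (array([ 0.5872, -0.2226]), np.float64(0.0011), 61)
cup scene (array([ 0.5362, -0.2854]), np.float64(0.0018), 92)
cup top (array([ 0.5313, -0.287 ]), np.float64(0.001), 39)
beaker scene (array([ 0.5387, -0.2854]), np.float64(0.0018), 8)
beaker top -
mug scene (array([ 0.6496, -0.1541]), np.float64(0.0019), 135)
mug top (array([ 0.6451, -0.1562]), np.float64(0.0015), 88)
[ 0.53318465 -0.28636736  0.42216798] [-1.79919636e+02  1.01754159e-02  4.90807216e+01] [-34.8  16.3  69.   -0.   94.8   6.1]h.py:17: RuntimeWarning: Mean of empty slice.
  f=least_squares(lambda q:res(q,r),P[:,:2].mean(0),loss='soft_l1',f_scale=.002)
  ret = um.true_divide(
```

Request:
step_arm(increments="0.15 1 0 0 0 1.5; 0.3 2 0 0 0 3; 0.45 3 0 0 0 4.5; 0.6 4 0 0 0 6; 0.75 5 0 0 0 7.5; 0.9 6 0 0 0 9; 1.05 7 0 0 0 10.5; 1.2 8 0 0 0 12; 1.35 9 0 0 0 13.5; 1.5 10 0 0 0 15")

```text
clock: 36.78
tcp_pos: [0.6081, 0.215, 0.421]
ee_rot: [-179.8, -0.1, 139.4]
force: [1.0, -1.2, -0.3]
width: 0.0939
finger_force: 0.0
```

Request:
step_arm(increments="0.06 0.8 0 0 0 0; 0.1 1.35 0 0 0 0; 0.1 1.35 0 0 0 0")

```text
clock: 37.15
tcp_pos: [0.613, 0.2826, 0.4205]
ee_rot: [-179.8, -0.1, 139.2]
force: [0.2, -0.8, 0.1]
width: 0.094
finger_force: 0.0
```

```bash
python3 - <<'E'
from h import *
im,d=robot.snapshot('scene');S=cloud('scene',d); 
print(rim(S,PX['beaker'][3],.12,.0315,24,.005))
s=robot.state();print(s['tcp_pos'],s['ee_rot'],s['qpos'].round(1))
T=cloud('top',np.load('top.npy'));S=cloud('scene',np.load('scene.npy'))
a=np.array([.656,.755]);b=np.array([-.755,.656])
for n,C in(('top',T),('scene',S)):
    q=(C[...,:2]-[.6135,.281]) ; A=q@a;B=q@b
    m=(abs(A)<.1)&(abs(B)<.05)&(np.hypot(A,B)>.042)&(C[...,2]<.5); print('body zone max z',n,np.sort(C[m][:,2])[-5:])
    m=(abs(abs(A)-.047)<.017)&(abs(B)<.013)&(C[...,2]<.5)&(np.hypot(A,B)>.038); print('finger zone',n,np.sort(C[m][:,2])[-5:])
E
```

```text
(array([0.6157, 0.2818]), np.float64(0.0017), 119)
[0.61311146 0.28123393 0.42108824] [-1.79799447e+02 -6.98854790e-02  1.39156888e+02] [ 18.8  23.1  59.   -0.   98.1 -30.4]
body zone max z top [0.01349571 0.01386748 0.01396603 0.01424034 0.01428261]
finger zone top [0.009599   0.00975144 0.01016708 0.01016843 0.01424034]
body zone max z scene [0.01066495 0.0108557  0.01100812 0.01136917 0.01177925]
finger zone scene [0.00871949 0.00922505 0.00934392 0.01005002 0.01027227]
```

Request:
step_arm(increments="0 0 -1.1 0 0 0; 0 0 -2.2 0 0 0; 0 0 -3.3 0 0 0; 0 0 -4.3 0 0 0; 0 0 -5.0 0 0 0; 0 0 -5.2 0 0 0; 0 0 -5.2 0 0 0; 0 0 -5.2 0 0 0")

```text
clock: 38.2
tcp_pos: [0.6145, 0.2809, 0.1652]
ee_rot: [179.8, 0.1, 139.1]
force: [0.7, 0.5, 0.5]
width: 0.094
finger_force: 0.0
```

Request:
step_arm(increments="0 0 0 0 0 0; 0 0 0 0 0 0; 0 0 0 0 0 0; 0 0 0 0 0 0; 0 0 0 0 0 0; 0 0 0 0 0 0; 0 0 0 0 0 0", hand=255, force=15)

```text
clock: 39.08
tcp_pos: [0.6137, 0.2812, 0.1636]
ee_rot: [179.9, 0.0, 139.1]
force: [0.1, 0.7, 3.9]
width: 0.0664
finger_force: 15.0
```

Request:
step_arm(increments="0 0 0.6 0 0 0; 0 0 1.6 0 0 0; 0 0 2.7 0 0 0; 0 0 3.8 0 0 0; 0 0 4.8 0 0 0; 0 0 5.4 0 0 0; 0 0 5.4 0 0 0")

```text
clock: 39.95
tcp_pos: [0.6138, 0.2809, 0.4351]
ee_rot: [179.8, 0.1, 139.1]
force: [0.5, -0.5, -1.1]
width: 0.0663
finger_force: 15.0
```

Request:
step_arm(increments="-0.1 -0.9 0 0 0 -1.5; -0.2 -1.9 0 0 0 -3; -0.4 -2.9 0 0 0 -4.5; -0.6 -3.9 0 0 0 -6; -0.8 -4.9 0 0 0 -7.5; -1.0 -5.9 0 0 0 -9; -1.2 -6.9 0 0 0 -10.5; -1.4 -7.9 0 0 0 -12; -1.6 -8.9 0 0 0 -13.5; -1.85 -9.9 0 0 0 -15")

```text
clock: 41.2
tcp_pos: [0.5198, -0.2153, 0.4301]
ee_rot: [-179.7, 0.1, 48.8]
force: [0.1, -0.6, -1.2]
width: 0.0663
finger_force: 15.0
```

Request:
step_arm(increments="-0.3 -1 0 0 0 0; -0.6 -1.9 0 0 0 0; -0.88 -2.76 0 0 0 0; -0.88 -2.76 -0.9 0 0 0; -0.88 -2.76 -1.8 0 0 0; -0.88 -2.76 -2.6 0 0 0; -0.88 -2.76 -3.2 0 0 0; -0.88 -2.76 -3.5 0 0 0; -0.88 -2.76 -3.65 0 0 0; -0.88 -2.76 -3.65 0 0 0")

```text
clock: 42.45
tcp_pos: [0.477, -0.3521, 0.2506]
ee_rot: [-180.0, 0.0, 49.1]
force: [0.4, -1.3, -0.3]
width: 0.0665
finger_force: 15.0
```

```bash
python3 row.py 2>/dev/null; python3 - <<'E'
from h import *
im,d=robot.snapshot('scene'); t=robot.state()['tcp_pos']
i=proj('scene',t).astype(int); save('s5.png',cv2.resize(im[i[1]-40:i[1]+95,i[0]-90:i[0]+90],(800,600)))
E
```

```text
beaker Initial guess is outside of provided bounds
beaker Initial guess is outside of provided bounds
tumbler scene (array([ 0.5914, -0.2212]), np.float64(0.0017), 98)
tumbler top (array([ 0.5873, -0.2223]), np.float64(0.001), 71)
cup scene (array([ 0.5358, -0.2857]), np.float64(0.0018), 94)
cup top (array([ 0.5314, -0.2867]), np.float64(0.0011), 85)
beaker scene (array([ 0.4798, -0.3506]), np.float64(0.0024), 111)
beaker top (array([ 0.5201, -0.3198]), np.float64(0.0036), 10)
mug scene (array([ 0.6497, -0.1543]), np.float64(0.0018), 140)
mug top (array([ 0.6452, -0.1561]), np.float64(0.0016), 93)
[ 0.47736025 -0.35239546  0.25170459] [1.79878026e+02 6.22649667e-03 4.90837586e+01] [-43.2  19.1  88.8  -0.   72.   -2.2]
```

View pics/s5.png

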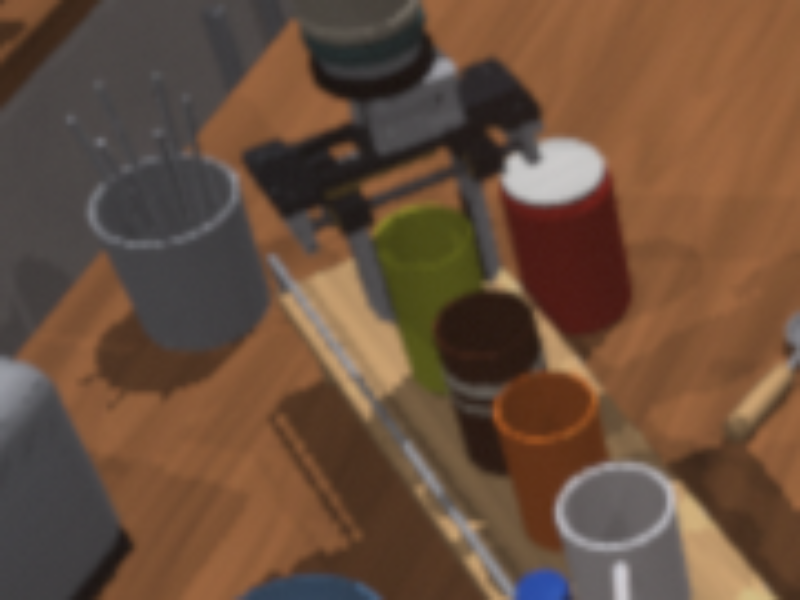

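The picture shows the beaker upright at (430,290) in line with the cup (490,370), tumbler (550,450) and mug (615,530), clear of the tea tin (565,230). It is about 6 mm above the board.

Request:
step_arm(increments="0 0 -0.05 0 0 0; 0 0 -0.09 0 0 0; 0 0 -0.12 0 0 0; 0 0 -0.14 0 0 0; 0 0 -0.14 0 0 0; 0 0 -0.14 0 0 0")

```text
clock: 43.35
tcp_pos: [0.4769, -0.3522, 0.2445]
ee_rot: [180.0, 0.0, 49.1]
force: [-0.0, -0.1, 5.7]
width: 0.0669
finger_force: 15.0
```

Request:
step_arm(increments="0 0 0 0 0 0; 0 0 0 0 0 0; 0 0 0 0 0 0; 0 0 0 0 0 0; 0 0 0 0 0 0; 0 0 0 0 0 0", hand=0)

```text
clock: 44.1
tcp_pos: [0.4769, -0.352, 0.2437]
ee_rot: [180.0, 0.0, 49.1]
force: [0.4, -0.2, 0.3]
width: 0.0938
finger_force: 0.0
```

Request:
step_arm(increments="0 0 0.7 0 0 0; 0 0 1.5 0 0 0; 0 0 2.4 0 0 0; 0 0 3.3 0 0 0; 0 0 3.7 0 0 0; 0 0 3.7 0 0 0; 0 0 3.7 0 0 0")

```text
clock: 44.98
tcp_pos: [0.4766, -0.3518, 0.4274]
ee_rot: [-179.9, -0.0, 49.1]
force: [0.1, -0.3, -0.3]
width: 0.0941
finger_force: 0.0
```

```bash
python3 row.py 2>/dev/null; python3 - <<'E'
from h import *
im,d=robot.snapshot('scene'); save('s6.png',cv2.resize(im[50:290,150:470],(800,600)))
E
```

```text
beaker Initial guess is outside of provided bounds
beaker Initial guess is outside of provided bounds
tumbler scene (array([ 0.5915, -0.2209]), np.float64(0.0018), 95)
tumbler top (array([ 0.5872, -0.2226]), np.float64(0.001), 66)
cup scene (array([ 0.5361, -0.2853]), np.float64(0.0018), 92)
cup top (array([ 0.5315, -0.2868]), np.float64(0.0011), 74)
beaker scene (array([ 0.48  , -0.3517]), np.float64(0.0018), 92)
beaker top (array([ 0.4756, -0.3531]), np.float64(0.0011), 50)
mug scene (array([ 0.6495, -0.1541]), np.float64(0.0017), 132)
mug top (array([ 0.6452, -0.156 ]), np.float64(0.0015), 96)
[ 0.47664652 -0.35176982  0.42697118] [-1.79826574e+02 -6.21501187e-03  4.90795929e+01] [-43.2  15.1  70.   -0.   95.   -2.2]
```

View pics/s6.png

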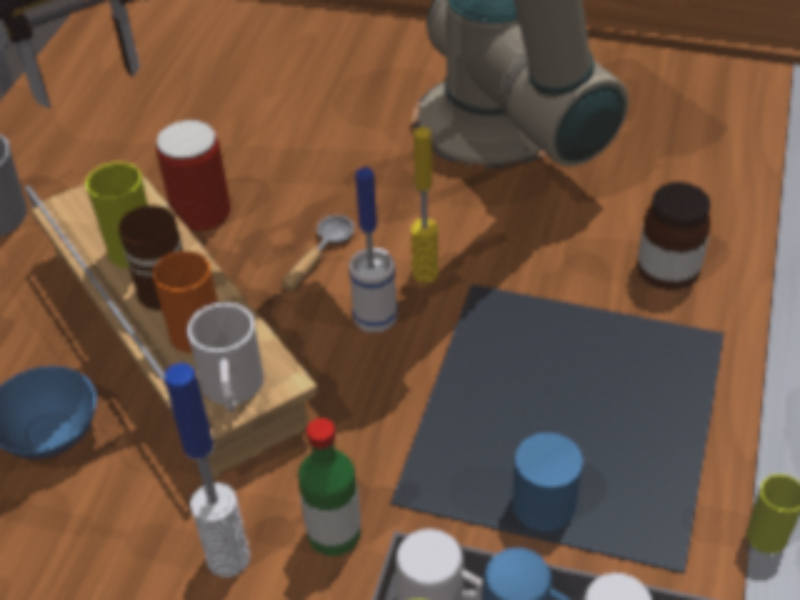

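The row (px 115,210 to 225,350) is straight, the brush is in its pot (370,250), and the rest is in place.

```bash
python3 -c "
from bench import robot
print(robot.job_done())"
```

```text
the job is handed in; nothing more can be done
None
```

I handed the job in: the beaker and then the cup were scrubbed (no green glass stood on the mat), the brush is back in its pot, and the tumbler, cup and beaker stand in line from the mug, gaps about 2 cm; the judge returned no verdict.

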